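# Glaze trials from kiln shelf to sample rack, in order

### The job

Move the four fired glaze trials (tumbler, bottle, square cup and test tile) from the kiln shelf into the wooden sample rack, one in each stall, in the same order from left to right as they stand on the shelf, because the firing log knows them by their place in the row. Stand each one upright in the middle of its stall, set it down gently without dropping it, and let none tip over.

Things in the scene. Friction and masses are not known exactly. Their poses are not given: they have to be found in the camera images.
- tumbler: Fired glaze trial, loose: small round white open tumbler, 42 mm across at the rim, 37 mm at the foot, 64 mm high, about 90 g. Origin: centre of its underside; z up.
- bottle: Fired glaze trial, loose: small round white bottle, 95 mm high; belly 45 mm across (12 to 34 mm up), straight neck 20 mm across from 56 to 90 mm up, lip 23 mm across; foot 38 mm; about 110 g. Origin: centre of its underside; z up.
- square_cup: Fired glaze trial, loose: small white open cup, square, 40 x 40 mm, 56 mm high, about 100 g. Origin: centre of its underside; x and y square to its sides, z up.
- tile: Fired glaze trial, loose: upright test tile shaped like an upside-down T: clay-coloured foot 36 mm (its x) by 46 mm (its y) and 9 mm high, and on the middle of it a white upright plate 9 mm thick (its x), 46 mm wide (its y), up to 80 mm above the underside; about 80 g. Origin: centre of the underside of the foot; z up.
- cookie_tumbler: Terracotta-coloured round disc (kiln cookie), 56 mm across and 6 mm thick, stuck to the kiln shelf and left there, on which the tumbler stands at the start. Origin: centre of its underside, on the shelf's top. Its place along the shelf shows where in the row the tumbler stood.
- cookie_bottle: Terracotta-coloured round disc (kiln cookie), 56 mm across and 6 mm thick, stuck to the kiln shelf and left there, on which the bottle stands at the start. Origin: centre of its underside, on the shelf's top. Its place along the shelf shows where in the row the bottle stood.
- cookie_square_cup: Terracotta-coloured round disc (kiln cookie), 56 mm across and 6 mm thick, stuck to the kiln shelf and left there, on which the square cup stands at the start. Origin: centre of its underside, on the shelf's top. Its place along the shelf shows where in the row the square cup stood.
- cookie_tile: Terracotta-coloured round disc (kiln cookie), 56 mm across and 6 mm thick, stuck to the kiln shelf and left there, on which the test tile stands at the start. Origin: centre of its underside, on the shelf's top. Its place along the shelf shows where in the row the test tile stood.
- kiln_shelf: Fixed pale kiln shelf, 150 (its x) by 460 mm (its y), top 36 mm up. Row of trials along its y at about +120, +40, -40, -120 mm, in any order, each on a disc (undersides 42 mm up). A pack of cones (62 mm high) and a tube-shaped prop (50 mm high) stand past the row's ends: not part of it. Origin: centre, at bench height; +y is the robot's left. Nearer to the robot than the rack, or farther.
- sample_rack: Fixed wooden rack, 112 (its x) by 346 mm (its y), empty, with four equal stalls along its y, centred at y = +120, +40, -40, -120 mm, x = 0. Stall floor 28 mm above the bench; each is 94 (x) by 72 mm (y) inside, between strips 10 mm high, 8 to 9 mm thick; end boards 30 mm high. Origin: centre, at bench height; +y is the robot's left.
There are look-alikes about, which are no part of the job. What is shaped like the tile but purple or turquoise is not meant. What is shaped like the square_cup but orange is not meant.

How it is judged:
At the end, for the whole second after the job is handed in: Each trial stands upright (within 0.1 rad), released and at rest, on the floor of its stall, within 15 mm along and across the rack of the stall's centre; the trial that stood farthest to +y on the shelf is in the +y stall, and so on down the row (((y of cookie_tumbler in the frame of kiln_shelf between 0.09 and 0.15 m and y of tumbler in the frame of sample_rack between 0.105 and 0.135 m) or (y of cookie_tumbler in the frame of kiln_shelf between 0.01 and 0.07 m and y of tumbler in the frame of sample_rack between 0.025 and 0.055 m) or (y of cookie_tumbler in the frame of kiln_shelf between -0.07 and -0.01 m and y of tumbler in the frame of sample_rack between -0.055 and -0.025 m) or (y of cookie_tumbler in the frame of kiln_shelf between -0.15 and -0.09 m and y of tumbler in the frame of sample_rack between -0.135 and -0.105 m)) and x of tumbler in the frame of sample_rack between -0.015 and 0.015 m and z of tumbler in the frame of sample_rack between 0.023 and 0.033 m and angle between each of tumbler, bottle, square_cup, tile's own z axis and vertical below 0.1 rad and linear speed of each of tumbler, bottle, square_cup, tile below 0.02 m/s and ((y of cookie_bottle in the frame of kiln_shelf between 0.09 and 0.15 m and y of bottle in the frame of sample_rack between 0.105 and 0.135 m) or (y of cookie_bottle in the frame of kiln_shelf between 0.01 and 0.07 m and y of bottle in the frame of sample_rack between 0.025 and 0.055 m) or (y of cookie_bottle in the frame of kiln_shelf between -0.07 and -0.01 m and y of bottle in the frame of sample_rack between -0.055 and -0.025 m) or (y of cookie_bottle in the frame of kiln_shelf between -0.15 and -0.09 m and y of bottle in the frame of sample_rack between -0.135 and -0.105 m)) and x of bottle in the frame of sample_rack between -0.015 and 0.015 m and z of bottle in the frame of sample_rack between 0.023 and 0.033 m and ((y of cookie_square_cup in the frame of kiln_shelf between 0.09 and 0.15 m and y of square_cup in the frame of sample_rack between 0.105 and 0.135 m) or (y of cookie_square_cup in the frame of kiln_shelf between 0.01 and 0.07 m and y of square_cup in the frame of sample_rack between 0.025 and 0.055 m) or (y of cookie_square_cup in the frame of kiln_shelf between -0.07 and -0.01 m and y of square_cup in the frame of sample_rack between -0.055 and -0.025 m) or (y of cookie_square_cup in the frame of kiln_shelf between -0.15 and -0.09 m and y of square_cup in the frame of sample_rack between -0.135 and -0.105 m)) and x of square_cup in the frame of sample_rack between -0.015 and 0.015 m and z of square_cup in the frame of sample_rack between 0.023 and 0.033 m and ((y of cookie_tile in the frame of kiln_shelf between 0.09 and 0.15 m and y of tile in the frame of sample_rack between 0.105 and 0.135 m) or (y of cookie_tile in the frame of kiln_shelf between 0.01 and 0.07 m and y of tile in the frame of sample_rack between 0.025 and 0.055 m) or (y of cookie_tile in the frame of kiln_shelf between -0.07 and -0.01 m and y of tile in the frame of sample_rack between -0.055 and -0.025 m) or (y of cookie_tile in the frame of kiln_shelf between -0.15 and -0.09 m and y of tile in the frame of sample_rack between -0.135 and -0.105 m)) and x of tile in the frame of sample_rack between -0.015 and 0.015 m and z of tile in the frame of sample_rack between 0.023 and 0.033 m); the robot touches nothing.
It fails at once if a piece is tipped over (leans more than 40 degrees) (angle between any of tumbler, bottle, square_cup, tile's own z axis and vertical above 0.7 rad).
It fails at once if a piece is dropped into the rack (faster than 0.6 m/s within 4 cm of the rack's floor, a fall of about 2 cm or more) ((x of tumbler in the frame of sample_rack between -0.06 and 0.06 m and y of tumbler in the frame of sample_rack between -0.18 and 0.18 m and z of tumbler in the frame of sample_rack below 0.068 m and linear speed of tumbler above 0.6 m/s) or (x of bottle in the frame of sample_rack between -0.06 and 0.06 m and y of bottle in the frame of sample_rack between -0.18 and 0.18 m and z of bottle in the frame of sample_rack below 0.068 m and linear speed of bottle above 0.6 m/s) or (x of square_cup in the frame of sample_rack between -0.06 and 0.06 m and y of square_cup in the frame of sample_rack between -0.18 and 0.18 m and z of square_cup in the frame of sample_rack below 0.068 m and linear speed of square_cup above 0.6 m/s) or (x of tile in the frame of sample_rack between -0.06 and 0.06 m and y of tile in the frame of sample_rack between -0.18 and 0.18 m and z of tile in the frame of sample_rack below 0.068 m and linear speed of tile above 0.6 m/s)).
It also fails if it takes over 109 s, if anything falls off the work surface, if the arm or the gripper's body presses on something with over 40 N, if the wrist force passes 120 N, or if a joint passes its speed limit or range.

### The arm

A 6-joint arm with a two-finger parallel gripper is mounted at the origin on the work surface. World frame = base frame: x ahead of the robot, y to its left, z up, the work surface at z = 0. Lengths are in m, angles in rad, forces in N, time in s.
With the tool pointing down it reaches from about 0.325 to 1 m from the base axis. Payload 5.1 kg.
Tool frame: the origin (TCP) lies at the very end of the fingers, on their centre line; the grasp point (between the pads) lies 19 mm behind it; z points along the fingers, y is the line along which they close (so a half turn about z gives the same grasp; the last joint's range is limited). The gripper opens to 85 mm and grips with 20 to 120 N. Pads are 22 mm wide; open, the fingers measure 114 mm over their backs; the gripper's body (76 mm by 85 mm) begins 54 mm behind the grasp point. The pads swing forward as they close: fully open they stand 13 mm farther back than shut.
Start: joints at [-1.393, 0.124, 1.65, -0, 1.367, -0.083], TCP at [0.168, -0.628, 0.231] pointing down, gripper open.
Joint ranges: [-2.61, 2.61], [-1.02, 2.33], [0.03, 2.71], [-1.35, 4.49], [0.32, 2.68], [-2.91, 2.91]. Speed limits (rad/s): [2.57, 2.57, 3.14, 3.14, 3.14, 3.14].

### API

Orientations are given as a unit quaternion [w, x, y, z].
In Python, from cell import read_state, snapshot, sign_off, find_in gives the robot as it stands.
- The arm moves only by the shell command python3 -m creep 'ROWS' [FORCE]. ROWS is JSON, a list of rows, each a list of 7 numbers: the shift along the world's x, y, z scaled (see below), then the turn, a rotation vector about the world's x, y, z scaled (see below), then the gripper command: -1 is fully open, 1 is shut, values between are in proportion. In form: [[tx, ty, tz, ax, ay, az, claw], ...]. A call has 1 to 12 rows; each row is the pose to reach, as a shift and turn from the pose commanded when the call began; what a row does not reach only later rows make up. The controller multiplies each number of a shift by 0.25 m and each number of a turn by 1.5 rad. A row lasts 1/8 s, in which the tool goes at most 62.5 mm and 10.7 degrees, less where a joint would pass 70% of its speed; a pose out of reach is approached as far as the arm can. A call with a number of a shift or a turn outside -1 to 1 is refused whole. A call with a gripper value outside its range is refused whole. The fingers move at their own pace and stop on an object; FORCE is the grip in N (left out, the last holds). Time passes only in rows, so rows that repeat a pose let the fingers close. It gives the time, the measured TCP pose, the force, the opening and the grip force at its end, in the units of the state.
- read_state(): the state, without advancing time (a new reading comes with each control period).
- snapshot(name): name is "scene" or "top" or "wrist"; returns a dict with "image" (384x512x3 uint8, blue, green, red), "fx", "fy", "cx", "cy" (pixels), "rvec" (rotation vector, rad) and "tvec" (3), from world to camera coordinates, as OpenCV has them. Camera axes: x right, y down, z forward; pixel columns grow to the right and rows downward; lengths in m; the calibration is good to about 2 mm. A picture is of the moment at which its call begins. There is no depth.
- sign_off(): hands the job in; it is judged then, once.
Trained networks look in a picture, given as the dict that the camera call returned (one of the last four; its "shot" number tells which), for a name from the list of things; names that differ only in an ending like _2 or _b are one class to them, and where a whole thing is asked for, a point or a joint stands for the part that bears it (a point fixed in the world has none). Each returns a list of dicts, best first, with "conf" (0 to 1); they miss things now and then, are a little off and sometimes report something else, mostly with a low value. They report only what shows in the picture. A call takes as long as a camera call. They do not tell look-alikes from the thing itself.
- find_in(picture, label): "bbox" ([left, top, width, height] in pixels, round what is visible of it).
The state is a dict: "clock": time; "joints": joint angles; "joint_velocities": joint speeds; "joint_torque": joint torques, N m; "ee_pos": TCP position; "eef_rot": TCP orientation; "force": force on the tool from outside, world axes, zero at the start; "torque": the same for the moment, N m; "width": opening from 0.0 (shut) to 1.0 (fully open); "grip_force": force on a finger pad.
Only numpy, scipy, OpenCV 4.12 (cv2) and the standard library are available. Lean on these libraries where they do the work, as an engineer would, in place of code of your own. Each camera call takes 0.05 s, during which the arm holds its last target. There are 200 camera calls.

## Working session

There is one attempt and no reset: what is moved stays moved. The work goes in short steps, Python scripts to look and compute and a shell command to move; the robot and the scene stay as the last step left them, time stands still between calls to the robot, and variables do not carry over. Pictures are saved under pics/ and viewed, at most 14 in all, crops included, and the job is handed in when it is done.

```bash
ls; mkdir -p pics
cat > h.py <<'E'
import numpy as np, cv2
from cell import read_state, snapshot, sign_off, find_in
def ray(p,u,v):
    R=cv2.Rodrigues(np.array(p["rvec"],float))[0]; t=np.array(p["tvec"],float).ravel()
    d=R.T@np.array([(u-p["cx"])/p["fx"],(v-p["cy"])/p["fy"],1.0]); return -R.T@t,d
def at_z(p,u,v,z):
    c,d=ray(p,u,v); return c+d*(z-c[2])/d[2]
def proj(p,X):
    return cv2.projectPoints(np.array(X,float).reshape(-1,3),np.array(p["rvec"],float),np.array(p["tvec"],float),np.array([[p["fx"],0,p["cx"]],[0,p["fy"],p["cy"]],[0,0,1.]]),None)[0].reshape(-1,2)
E
python3 - <<'E'
from h import *
for n in ["top","scene"]:
    p=snapshot(n); cv2.imwrite(f"pics/{n}0.png",p["image"])
    print(n,ray(p,256,192), p["fx"])
    for l in ["tumbler","bottle","square_cup","tile","cookie_tumbler","cookie_tile","kiln_shelf","sample_rack"]:
        print(l,[(np.round(r["bbox"]).tolist(),round(r["conf"],2)) for r in find_in(p,l)[:5]])
print(read_state())
E
```

```text
pics
top (array([0.48407545, 0.05559375, 0.87712334]), array([ 0.11054146, -0.03170107, -0.99340882])) 433.7761212081012
tumbler [([268.0, 252.0, 22.0, 23.0], 0.86)]
bottle [([309.0, 248.0, 30.0, 21.0], 0.78)]
square_cup [([88.0, 248.0, 31.0, 24.0], 0.82), ([176.0, 250.0, 31.0, 26.0], 0.66)]
tile [([140.0, 162.0, 24.0, 33.0], 0.73), ([183.0, 156.0, 27.0, 32.0], 0.71), ([220.0, 250.0, 26.0, 22.0], 0.63)]
cookie_tumbler [([261.0, 247.0, 27.0, 28.0], 0.81)]
cookie_tile [([226.0, 246.0, 25.0, 27.0], 0.45)]
kiln_shelf [([135.0, 219.0, 243.0, 80.0], 0.8)]
sample_rack [([231.0, 121.0, 182.0, 71.0], 0.71)]
scene (array([ 0.87958833, -0.28784976,  0.65227302]), array([-0.42181287,  0.43257296, -0.79689893])) 359.46134285611714
tumbler [([187.0, 152.0, 22.0, 33.0], 0.94)]
bottle [([159.0, 167.0, 24.0, 41.0], 0.92)]
square_cup [([240.0, 117.0, 27.0, 33.0], 0.88), ([289.0, 98.0, 20.0, 28.0], 0.6)]
tile [([299.0, 164.0, 18.0, 43.0], 0.97), ([216.0, 128.0, 24.0, 40.0], 0.96), ([320.0, 141.0, 23.0, 37.0], 0.92)]
cookie_tumbler [([218.0, 128.0, 22.0, 42.0], 0.55), ([190.0, 174.0, 27.0, 16.0], 0.49)]
[... 167 characters left out ...]
oints': array([-1.39259642e+00,  1.23750343e-01,  1.65028495e+00,  6.08209619e-06,
        1.36749649e+00, -8.26146286e-02]), 'joint_velocities': array([ 1.43043243e-06, -1.07106688e-03,  8.42972907e-04, -4.50876041e-04,
       -1.12715675e-03, -1.29628548e-03]), 'joint_torque': array([-1.64050849e-03, -4.23597264e+01, -3.65766513e+01, -1.17263385e-04,
        4.94426968e-04,  6.59261403e-06]), 'ee_pos': array([ 0.16757748, -0.6280223 ,  0.23136329]), 'eef_rot': array([3.02604480e-05, 9.91509095e-01, 1.30037352e-01, 4.42917198e-06]), 'force': array([-0.6794407 ,  0.76986277,  0.05649074]), 'torque': array([ 0.01052463, -0.02885862,  0.01697786]), 'grip_force': 0.0, 'width': 0.99815892120592}
```

Run:
```python
import cv2
a=cv2.imread("pics/top0.png"); b=cv2.imread("pics/scene0.png")
cv2.imwrite("pics/top0b.png",cv2.resize(a[110:310,70:430],None,fx=2.2,fy=2.2,interpolation=cv2.INTER_CUBIC))
cv2.imwrite("pics/scene0b.png",cv2.resize(b[70:370,90:410],None,fx=2,fy=2,interpolation=cv2.INTER_CUBIC))
```

```text
(no output)
```

View pics/top0b.png

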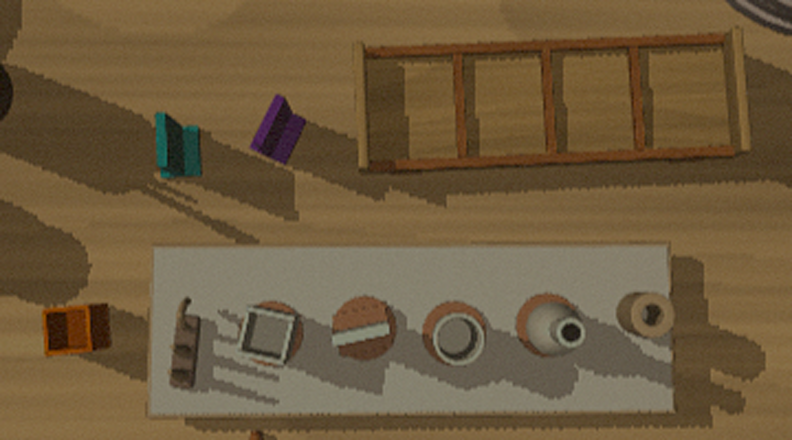

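View pics/scene0b.png

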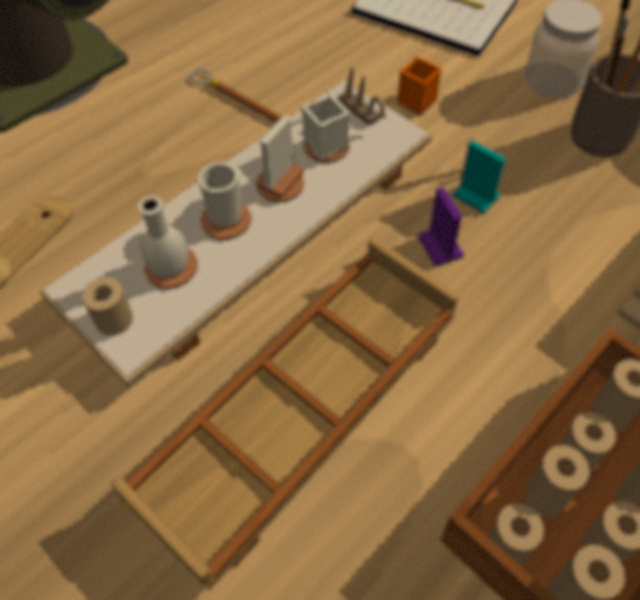

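The shelf is nearer the robot and the rack is farther. In the top crop, left to right, the row is square cup (270,333), tile (362,333), tumbler (458,338), bottle (562,328). The cone pack (185,345) and prop (645,313) stand outside the row. The rack spans crop x 357–748. The purple, turquoise and orange look-alikes are off to the left.

Run:
```python
from h import *
p=snapshot("top")
f=lambda x,y,z: np.round(at_z(p,x/2.2+70,y/2.2+110,z),4)
S=[f(x,y,.036) for x,y in [(152,247),(669,242),(674,413),(149,415)]]
print("shelf",S,np.mean(S,0))
# strips top z=.038: outer corners of long strips, where meeting end boards
K=[f(x,y,.038) for x,y in [(366,49),(726,36),(738,150),(366,168)]]
print("rack",K,np.mean(K,0))
for n,x,y in [("d1",453,106),("d2",548,101),("d3",638,97)]: print(n,f(x,y,.038))
for z in(.03,.058): print("endboards",z,[f(x,y,z) for x,y in [(360,43),(740,28),(744,150),(363,170)]])
for n,x,y,z in [("sq rim",270,333,.098),("sqc",[246],0,0)][:1]+[("tile top",361,332,.122),("tumbler rim",459,338,.106),("bottle lip",570,332,.137)]: print(n,f(x,y,z))
print("tile ends",f(333,340,.122),f(389,324,.122))
print("sq corners",[f(x,y,.098) for x,y in [(249,305),(298,310),(290,362),(241,355)]])
for n,x,y in [("c_sq",275,330),("c_tile",363,328),("c_tum",456,334),("c_bot",549,325)]: print(n,f(x,y,.042))
```

```text
shelf [array([0.5175, 0.2536, 0.036 ]), array([ 0.5243, -0.2022,  0.036 ]), array([ 0.3753, -0.2029,  0.036 ]), array([0.3733, 0.2517, 0.036 ])] [0.4476  0.02505 0.036  ]
rack [array([0.6958, 0.068 , 0.038 ]), array([ 0.7113, -0.2583,  0.038 ]), array([ 0.6069, -0.2659,  0.038 ]), array([0.5882, 0.0671, 0.038 ])] [ 0.65055  -0.097275  0.038   ]
d1 [ 0.6446 -0.0101  0.038 ]
d2 [ 0.6499 -0.0954  0.038 ]
d3 [ 0.6543 -0.1767  0.038 ]
endboards 0.03 [array([0.7033, 0.0736, 0.03  ]), array([ 0.7211, -0.2745,  0.03  ]), array([ 0.6081, -0.2745,  0.03  ]), array([0.5874, 0.0699, 0.03  ])]
endboards 0.058 [array([0.696, 0.073, 0.058]), array([ 0.7133, -0.2636,  0.058 ]), array([ 0.604 , -0.2636,  0.058 ]), array([0.584 , 0.0694, 0.058 ])]
sq rim [0.4463 0.1425 0.098 ]
tile top [0.4485 0.0688 0.122 ]
tumbler rim [ 0.4432 -0.0094  0.106 ]
bottle lip [ 0.4496 -0.0925  0.137 ]
tile ends [0.4422 0.0906 0.122 ] [0.4547 0.0469 0.122 ]
sq corners [array([0.4687, 0.1598, 0.098 ]), array([0.4648, 0.1203, 0.098 ]), array([0.4233, 0.126 , 0.098 ]), array([0.4288, 0.1653, 0.098 ])]
c_sq [0.4462 0.1444 0.042 ]
c_tile [0.4481 0.0685 0.042 ]
c_tum [ 0.4432 -0.0121  0.042 ]
c_bot [ 0.4512 -0.0933  0.042 ]
```

```bash
python3 -m creep '[[0.1,0.2,0.2,0,0,0.12,-1],[0.2,0.4,0.3,0,0,0.24,-1],[0.3,0.6,0.3,0,0,0.36,-1],[0.4,0.8,0.3,0,0,0.48,-1],[0.5,1,0.3,0,0,0.6,-1],[0.5,1,0.3,0,0,0.72,-1],[0.5,1,0.3,0,0,0.84,-1],[0.5,1,0.3,0,0,0.873,-1]]' 30
python3 -m creep '[[0.1,0.2,0,0,0,0,-1],[0.2,0.4,0,0,0,0,-1],[0.3,0.6,0,0,0,0,-1],[0.4,0.8,0,0,0,0,-1],[0.42,1,0,0,0,0,-1],[0.42,1,0,0,0,0,-1]]'
python3 - <<'E'
from h import *
p=snapshot("wrist"); cv2.imwrite("pics/w1.png",p["image"]); print(ray(p,256,192))
s=read_state(); print(s["ee_pos"],s["eef_rot"],s["clock"])
for l in ["tumbler","bottle","square_cup","tile"]:
    print(l,[(np.round(r["bbox"]).tolist(),round(r["conf"],2)) for r in find_in(p,l)[:3]])
print(proj(p,[[.4496,-.0925,.137],[.4432,-.0094,.106],[.4485,.0688,.122],[.4463,.1425,.098]]))
E
```

```text
clock: 1.95
ee_pos: [0.2927, -0.3777, 0.3066]
eef_rot: [0.0, 0.706, 0.708, -0.0]
force: [0.1, 0.5, -0.3]
width: 1.0
grip_force: 0.0
clock: 2.7
ee_pos: [0.3979, -0.1254, 0.3067]
eef_rot: [0.0, 0.705, 0.709, 0.0]
force: [0.8, 0.3, 0.8]
width: 1.001
grip_force: 0.0
(array([ 0.39711319, -0.05679103,  0.44857351]), array([-7.65106058e-04, -2.76350833e-01, -9.61061518e-01]))
[ 0.39776614 -0.12685228  0.30661666] [5.10767311e-04 7.06093313e-01 7.08118615e-01 1.11593173e-05] 2.75
tumbler [([280.0, 33.0, 46.0, 48.0], 0.73), ([280.0, 117.0, 44.0, 37.0], 0.38)]
bottle [([281.0, 118.0, 41.0, 35.0], 0.74)]
square_cup []
tile [([287.0, 1.0, 34.0, 15.0], 0.73)]
[[ 309.4483667   139.92123667]
 [ 302.30117134   53.72636012]
 [ 314.60697663  -43.50786049]
 [ 311.92641661 -126.83045708]]
```

View pics/w1.png

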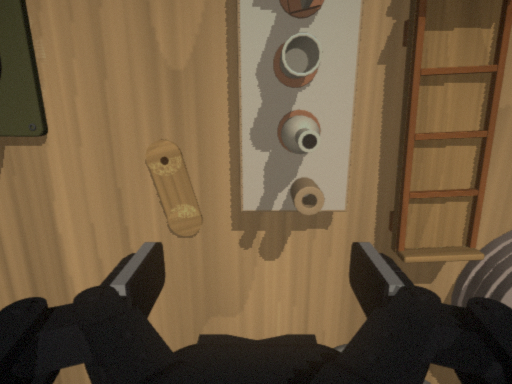

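The bottle lip is at (309,142) and the tumbler rim at (301,51), within 2–3 px of my predictions, so the estimates hold. I'll pick up the bottle by its neck.

```bash
python3 -m creep '[[0.104,0.07,0,0,0,0,-1],[0.208,0.138,-0.05,0,0,0,-1],[0.208,0.138,-0.2,0,0,0,-1],[0.208,0.138,-0.35,0,0,0,-1],[0.208,0.138,-0.5,0,0,0,-1],[0.208,0.138,-0.6,0,0,0,-1],[0.208,0.138,-0.7,0,0,0,-1],[0.208,0.138,-0.78,0,0,0,-1],[0.208,0.138,-0.842,0,0,0,-1],[0.208,0.138,-0.842,0,0,0,-1]]' 30
python3 -m creep '[[0,0,0,0,0,0,0],[0,0,0,0,0,0,0.2],[0,0,0,0,0,0,0.4],[0,0,0,0,0,0,0.6],[0,0,0,0,0,0,0.8],[0,0,0,0,0,0,1],[0,0,0,0,0,0,1],[0,0,0,0,0,0,1]]' 30
python3 - <<'E'
from h import *
p=snapshot("scene"); cv2.imwrite("pics/s1.png",p["image"][100:300,90:350])
p=snapshot("wrist"); cv2.imwrite("pics/w2.png",p["image"])
E
```

```text
clock: 4.2
ee_pos: [0.4486, -0.0939, 0.0945]
eef_rot: [-0.001, 0.708, 0.706, -0.001]
force: [-0.5, 1.1, 0.8]
width: 1.005
grip_force: 0.0
clock: 5.2
ee_pos: [0.45, -0.0936, 0.0964]
eef_rot: [0.0, 0.707, 0.707, 0.0]
force: [-0.6, 0.4, 5.8]
width: 0.229
grip_force: 27.4
```

View pics/s1.png

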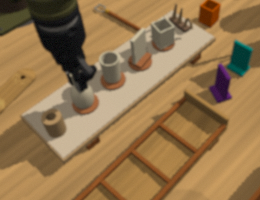

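```bash
python3 -m creep '[[0,0,0.05,0,0,0,1],[0,0,0.15,0,0,0,1],[0,0,0.25,0,0,0,1],[0,0,0.35,0,0,0,1],[0,0,0.44,0,0,0,1],[0.05,-0.03,0.44,0,0,0,1],[0.15,-0.09,0.44,0,0,0,1],[0.25,-0.15,0.44,0,0,0,1],[0.35,-0.2,0.44,0,0,0,1],[0.4,-0.23,0.44,0,0,0,1],[0.415,-0.245,0.44,0,0,0,1],[0.415,-0.245,0.44,0,0,0,1]]'
python3 - <<'E'
from h import *
p=snapshot("wrist"); cv2.imwrite("pics/w3.png",p["image"])
q=snapshot("top"); cv2.imwrite("pics/t3.png",q["image"])
th=.058;c=np.array([.650,-.096]);R=np.array([[np.cos(th),-np.sin(th)],[np.sin(th),np.cos(th)]])
im=p["image"].copy()
for y in (-.16,-.08,0,.08,.16):
    a=[np.r_[c+R@np.array([x,y]),.038] for x in(-.047,.047)]
    uv=proj(p,a).astype(int); cv2.line(im,tuple(map(int,uv[0])),tuple(map(int,uv[1])),(0,255,0),1)
for x in (-.047,.047):
    uv=proj(p,[np.r_[c+R@np.array([x,y]),.038] for y in(-.156,.156)]).astype(int); cv2.line(im,tuple(map(int,uv[0])),tuple(map(int,uv[1])),(0,255,0),1)
cv2.imwrite("pics/w3o.png",cv2.resize(im,None,fx=1.5,fy=1.5))
E
```

```text
clock: 6.8
ee_pos: [0.5529, -0.1547, 0.2052]
eef_rot: [-0.001, 0.707, 0.707, -0.0]
force: [0.2, 0.8, -0.9]
width: 0.23
grip_force: 27.2
```

View pics/w3o.png

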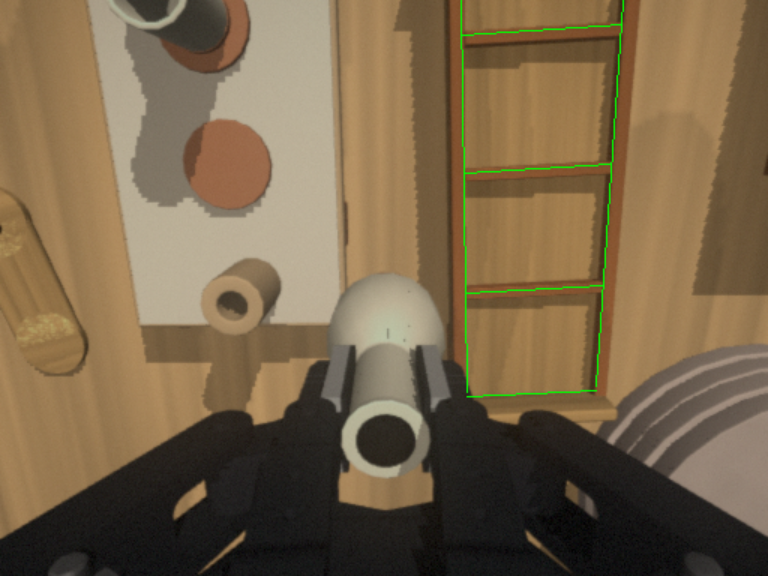

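The overlay fits the rack to about 2 mm: dividers at y≈37, 171 and 293, inner edges at x≈463 and 614. The bottle is upright in the grip. Now I'll set it down in the −y stall.

```bash
python3 -m creep '[[0.1,-0.06,0,0,0,0,1],[0.2,-0.12,0,0,0,0,1],[0.3,-0.18,0,0,0,0,1],[0.38,-0.23,0,0,0,0,1],[0.414,-0.248,0,0,0,0,1],[0.414,-0.248,0,0,0,0,1],[0.414,-0.248,-0.08,0,0,0,1],[0.414,-0.248,-0.2,0,0,0,1],[0.414,-0.248,-0.3,0,0,0,1],[0.414,-0.248,-0.38,0,0,0,1],[0.414,-0.248,-0.43,0,0,0,1],[0.414,-0.248,-0.45,0,0,0,1]]'
python3 -m creep '[[0,0,-0.01,0,0,0,1],[0,0,-0.02,0,0,0,1],[0,0,-0.03,0,0,0,1],[0,0,-0.036,0,0,0,1],[0,0,-0.041,0,0,0,1],[0,0,-0.041,0,0,0,1],[0,0,-0.041,0,0,0,1]]'
```

```text
clock: 8.4
ee_pos: [0.6565, -0.2165, 0.0924]
eef_rot: [-0.0, 0.707, 0.707, -0.0]
force: [-0.7, -1.0, -1.2]
width: 0.227
grip_force: 27.4
clock: 9.28
ee_pos: [0.6569, -0.2168, 0.0832]
eef_rot: [0.0, 0.707, 0.707, 0.0]
force: [-0.0, 0.8, -1.0]
width: 0.225
grip_force: 27.4
```

```bash
python3 -m creep '[[0,0,-0.003,0,0,0,1],[0,0,-0.006,0,0,0,1],[0,0,-0.006,0,0,0,1],[0,0,-0.006,0,0,0,1]]'
```

```text
clock: 9.78
ee_pos: [0.6571, -0.2169, 0.0825]
eef_rot: [0.0, 0.707, 0.707, 0.0]
force: [-2.5, 0.5, 4.8]
width: 0.232
grip_force: 28.2
```

The force shows floor contact, so I'll release and rise.

```bash
python3 -m creep '[[0,0,0,0,0,0,0.4],[0,0,0,0,0,0,0.2],[0,0,0,0,0,0,-0.1],[0,0,0,0,0,0,-0.4],[0,0,0,0,0,0,-0.4],[0,0,0.1,0,0,0,-0.4],[0,0,0.25,0,0,0,-0.4],[0,0,0.45,0,0,0,-0.6],[0,0,0.6,0,0,0,-1],[0,0,0.6,0,0,0,-1]]'
python3 - <<'E'
from h import *
p=snapshot("top"); cv2.imwrite("pics/t4.png",p["image"])
print([(np.round(r["bbox"]).tolist(),round(r["conf"],2)) for r in find_in(p,"bottle")[:3]])
# predicted bbox of bottle in place
X=np.array([[.6568+r*np.cos(a),-.2168+r*np.sin(a),.028+z] for r,z in[(.0225,.012),(.0225,.034),(.0115,.095),(.019,0)] for a in np.linspace(0,6.28,40)])
u=proj(p,X); print(u.min(0),u.max(0)-u.min(0))
E
```

```text
clock: 11.02
ee_pos: [0.6589, -0.2176, 0.2371]
eef_rot: [0.004, 0.707, 0.707, 0.002]
force: [-0.2, 0.6, 0.6]
width: 0.999
grip_force: 0.0
[([370.0, 140.0, 34.0, 23.0], 0.59)]
[369.09267653 137.2320905 ] [32.43117414 26.82777574]
```

```bash
python3 -m creep '[[-0.1,0.1,0,0,0,0,-1],[-0.25,0.25,0,0,0,0,-1],[-0.4,0.4,0,0,0,0,-1],[-0.55,0.55,0,0,0,0,-1],[-0.7,0.7,0,0,0,0,-1],[-0.82,0.8,0,0,0,0,-1],[-0.855,0.833,0,0,0,0,-1],[-0.855,0.833,-0.1,0,0,0,-1],[-0.855,0.833,-0.2,0,0,0,-1],[-0.855,0.833,-0.3,0,0,0,-1],[-0.855,0.833,-0.3,0,0,0,-1]]'
python3 -m creep '[[0,0,-0.1,0,0,0,-1],[0,0,-0.2,0,0,0,-1],[0,0,-0.28,0,0,0,-1],[0,0,-0.34,0,0,0,-1],[0,0,-0.375,0,0,0,-1],[0,0,-0.375,0,0,0,-0.6],[0,0,-0.375,0,0,0,-0.3],[0,0,-0.375,0,0,0,0],[0,0,-0.375,0,0,0,0.3],[0,0,-0.375,0,0,0,0.6],[0,0,-0.375,0,0,0,0.6]]' 30
```

```text
clock: 12.5
ee_pos: [0.4413, -0.0086, 0.1532]
eef_rot: [-0.003, 0.707, 0.707, -0.002]
force: [-0.2, 0.3, 0.2]
width: 1.007
grip_force: 0.0
clock: 13.88
ee_pos: [0.4436, -0.0086, 0.0638]
eef_rot: [0.0, 0.707, 0.707, 0.0]
force: [-1.8, 0.0, 6.3]
width: 0.478
grip_force: 30.0
```

```bash
python3 -m creep '[[0,0,0.05,0,0,0,1],[0,0,0.15,0,0,0,1],[0,0,0.25,0,0,0,1],[0,0,0.35,0,0,0,1],[0,0,0.42,0,0,0,1],[0.08,-0.05,0.44,0,0,0,1],[0.2,-0.12,0.44,0,0,0,1],[0.32,-0.2,0.44,0,0,0,1],[0.44,-0.27,0.44,0,0,0,1],[0.56,-0.34,0.44,0,0,0,1],[0.66,-0.41,0.44,0,0,0,1],[0.72,-0.45,0.44,0,0,0,1]]'
python3 -m creep '[[0.07,-0.04,0,0,0,0,1],[0.116,-0.064,0,0,0,0,1],[0.116,-0.064,0,0,0,0,1],[0.116,-0.064,-0.1,0,0,0,1],[0.116,-0.064,-0.2,0,0,0,1],[0.116,-0.064,-0.3,0,0,0,1],[0.116,-0.064,-0.38,0,0,0,1],[0.116,-0.064,-0.43,0,0,0,1],[0.116,-0.064,-0.46,0,0,0,1],[0.116,-0.064,-0.48,0,0,0,1],[0.116,-0.064,-0.49,0,0,0,1],[0.116,-0.064,-0.49,0,0,0,1]]'
python3 -m creep '[[0,0,-0.004,0,0,0,1],[0,0,-0.008,0,0,0,1],[0,0,-0.008,0,0,0,1],[0,0,-0.008,0,0,0,1]]'
```

```text
clock: 15.38
ee_pos: [0.6239, -0.1218, 0.1724]
eef_rot: [-0.0, 0.707, 0.707, -0.0]
force: [-0.0, -1.1, -0.3]
width: 0.476
grip_force: 30.4
clock: 16.88
ee_pos: [0.6523, -0.1371, 0.0507]
eef_rot: [0.0, 0.707, 0.707, 0.0]
force: [0.8, 0.3, -1.0]
width: 0.479
grip_force: 30.5
clock: 17.38
ee_pos: [0.6526, -0.1372, 0.0499]
eef_rot: [0.001, 0.707, 0.707, 0.0]
force: [-2.4, 0.3, 4.5]
width: 0.476
grip_force: 30.7
```

```bash
python3 -m creep '[[0,0,0,0,0,0,0],[0,0,0,0,0,0,-0.1],[0,0,0,0,0,0,-0.25],[0,0,0,0,0,0,-0.5],[0,0,0,0,0,0,-0.5],[0,0,0.1,0,0,0,-0.5],[0,0,0.25,0,0,0,-0.5],[0,0,0.45,0,0,0,-0.6],[0,0,0.6,0,0,0,-1],[0,0,0.7,0,0,0,-1],[0,0,0.7,0,0,0,-1]]'
python3 - <<'E'
from h import *
p=snapshot("top"); cv2.imwrite("pics/t5.png",p["image"])
print([(np.round(r["bbox"]).tolist(),round(r["conf"],2)) for r in find_in(p,"tumbler")[:3]])
X=np.array([[.6523+r*np.cos(a),-.1369+r*np.sin(a),.028+z] for r,z in[(.0185,0),(.021,.064)] for a in np.linspace(0,6.28,40)])
u=proj(p,X); print(u.min(0),u.max(0)-u.min(0))
cv2.imwrite("pics/t5b.png",cv2.resize(p["image"][100:300,90:410],None,fx=2.4,fy=2.4,interpolation=cv2.INTER_CUBIC))
E
```

```text
clock: 18.75
ee_pos: [0.6535, -0.1374, 0.2266]
eef_rot: [0.003, 0.707, 0.707, 0.001]
force: [0.9, -0.8, -0.2]
width: 1.001
grip_force: 0.0
[([333.0, 138.0, 27.0, 28.0], 0.96)]
[329.66735979 138.08954473] [28.15359686 26.92662364]
```

View pics/t5b.png

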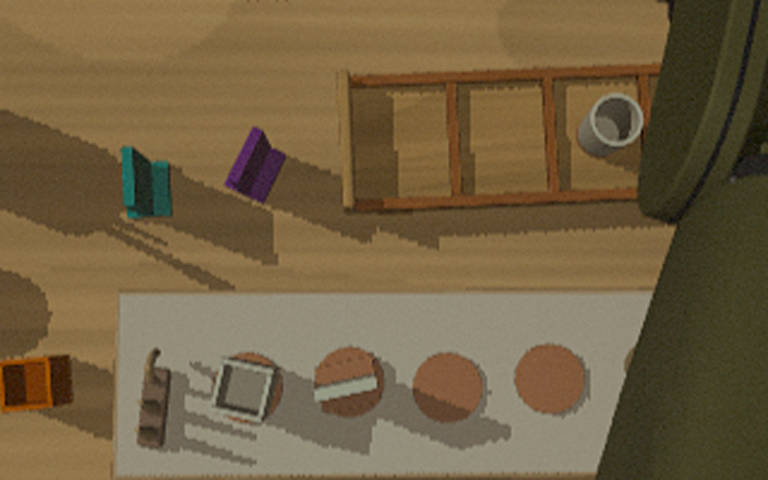

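The view shows the tumbler upright in the third stall at about (612,122). The tile (345,385) and cup (247,388) are undisturbed. The tile is next, with the tool turned +0.28 rad.

```bash
python3 -m creep '[[-0.1,0.1,0,0,0,0.03,-1],[-0.25,0.25,0,0,0,0.06,-1],[-0.4,0.4,0,0,0,0.1,-1],[-0.55,0.55,0,0,0,0.14,-1],[-0.7,0.7,0,0,0,0.186,-1],[-0.8,0.8,0,0,0,0.186,-1],[-0.815,0.823,0,0,0,0.186,-1],[-0.815,0.823,-0.1,0,0,0.186,-1],[-0.815,0.823,-0.2,0,0,0.186,-1],[-0.815,0.823,-0.2,0,0,0.186,-1]]'
python3 - <<'E'
from h import *
p=snapshot("wrist"); im=p["image"]
print(read_state()["ee_pos"])
th=.279
c=np.array([.4485,.0688]);R=np.array([[np.cos(th),-np.sin(th)],[np.sin(th),np.cos(th)]])
uv=proj(p,[np.r_[c+R@np.array([x,y]),.122] for x,y in[(-.0045,-.023),(.0045,-.023),(.0045,.023),(-.0045,.023)]])
im=im.copy(); cv2.polylines(im,[uv.round().astype(int)],True,(0,255,0),1)
cv2.imwrite("pics/w6.png",im)
E
```

```text
clock: 20.1
ee_pos: [0.4468, 0.0681, 0.17]
eef_rot: [-0.003, 0.602, 0.798, -0.002]
force: [0.1, -0.2, -0.0]
width: 0.999
grip_force: 0.0
[0.44783294 0.06822294 0.17176034]
```

View pics/w6.png

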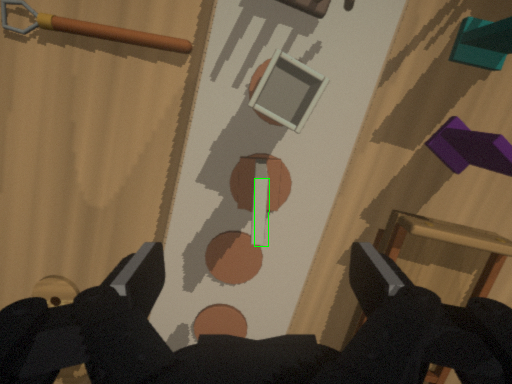

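The tile's plate top fits my outline exactly at (261,212), so I'll descend and grip.

```bash
python3 -m creep '[[0,0,-0.1,0,0,0,-1],[0,0,-0.2,0,0,0,-1],[0,0,-0.29,0,0,0,-1],[0,0,-0.35,0,0,0,-1],[0,0,-0.382,0,0,0,-0.6],[0,0,-0.382,0,0,0,-0.2],[0,0,-0.382,0,0,0,0.2],[0,0,-0.382,0,0,0,0.5],[0,0,-0.382,0,0,0,0.8],[0,0,-0.382,0,0,0,1],[0,0,-0.382,0,0,0,1],[0,0,-0.382,0,0,0,1]]' 30
```

```text
clock: 21.65
ee_pos: [0.4487, 0.0688, 0.0784]
eef_rot: [0.0, 0.602, 0.798, 0.0]
force: [-2.0, 0.8, 4.7]
width: 0.106
grip_force: 30.9
```

```bash
python3 -m creep '[[0,0,0.05,0,0,0,1],[0,0,0.15,0,0,0,1],[0,0,0.25,0,0,0,1],[0,0,0.35,0,0,0,1],[0,0,0.42,0,0,0,1],[0.08,-0.05,0.44,0,0,-0.02,1],[0.2,-0.12,0.44,0,0,-0.05,1],[0.32,-0.2,0.44,0,0,-0.08,1],[0.44,-0.27,0.44,0,0,-0.11,1],[0.56,-0.34,0.44,0,0,-0.13,1],[0.66,-0.41,0.44,0,0,-0.147,1],[0.72,-0.45,0.44,0,0,-0.147,1]]'
python3 -m creep '[[0.05,-0.035,0,0,0,0,1],[0.077,-0.054,0,0,0,0,1],[0.077,-0.054,0,0,0,0,1],[0.077,-0.054,-0.1,0,0,0,1],[0.077,-0.054,-0.2,0,0,0,1],[0.077,-0.054,-0.3,0,0,0,1],[0.077,-0.054,-0.38,0,0,0,1],[0.077,-0.054,-0.43,0,0,0,1],[0.077,-0.054,-0.46,0,0,0,1],[0.077,-0.054,-0.48,0,0,0,1],[0.077,-0.054,-0.49,0,0,0,1],[0.077,-0.054,-0.49,0,0,0,1]]'
python3 -m creep '[[0,0,-0.004,0,0,0,1],[0,0,-0.008,0,0,0,1],[0,0,-0.008,0,0,0,1],[0,0,-0.008,0,0,0,1]]'
```

```text
clock: 23.15
ee_pos: [0.6289, -0.0445, 0.1872]
eef_rot: [-0.001, 0.686, 0.727, -0.0]
force: [0.8, 0.1, -0.8]
width: 0.103
grip_force: 30.1
clock: 24.65
ee_pos: [0.6478, -0.0573, 0.0656]
eef_rot: [0.0, 0.686, 0.727, 0.0]
force: [0.6, -0.7, -1.0]
width: 0.103
grip_force: 30.1
clock: 25.15
ee_pos: [0.6481, -0.0573, 0.0645]
eef_rot: [0.0, 0.686, 0.727, 0.0]
force: [-2.7, 1.3, 5.4]
width: 0.097
grip_force: 31.0
```

```bash
python3 -m creep '[[0,0,0,0,0,0,0.7],[0,0,0,0,0,0,0.5],[0,0,0,0,0,0,0.2],[0,0,0,0,0,0,0],[0,0,0,0,0,0,0],[0,0,0.1,0,0,0,0],[0,0,0.25,0,0,0,-0.2],[0,0,0.45,0,0,0,-0.6],[0,0,0.6,0,0,0,-1],[0,0,0.64,0,0,0,-1],[0,0,0.64,0,0,0,-1]]'
python3 -m creep '[[-0.1,0.1,0,0,0,-0.03,-1],[-0.25,0.25,0,0,0,-0.06,-1],[-0.4,0.4,0,0,0,-0.1,-1],[-0.55,0.55,0,0,0,-0.125,-1],[-0.7,0.7,0,0,0,-0.125,-1],[-0.8,0.78,0,0,0,-0.125,-1],[-0.806,0.799,0,0,0,-0.125,-1],[-0.806,0.799,-0.1,0,0,-0.125,-1],[-0.806,0.799,-0.2,0,0,-0.125,-1],[-0.806,0.799,-0.2,0,0,-0.125,-1]]'
python3 - <<'E'
from h import *
p=snapshot("wrist"); im=p["image"].copy()
th=-.13
c=np.array([.4463,.1425]);R=np.array([[np.cos(th),-np.sin(th)],[np.sin(th),np.cos(th)]])
uv=proj(p,[np.r_[c+R@np.array([x,y]),.098] for x,y in[(-.02,-.02),(.02,-.02),(.02,.02),(-.02,.02)]])
cv2.polylines(im,[uv.round().astype(int)],True,(0,255,0),1)
cv2.imwrite("pics/w7.png",im)
E
```

```text
clock: 26.52
ee_pos: [0.6476, -0.0573, 0.2232]
eef_rot: [0.0, 0.686, 0.727, 0.0]
force: [-0.5, 0.0, 0.0]
width: 1.001
grip_force: 0.0
clock: 27.78
ee_pos: [0.4445, 0.1415, 0.1696]
eef_rot: [-0.002, 0.752, 0.66, -0.003]
force: [0.3, -0.2, -0.3]
width: 0.998
grip_force: 0.0
```

View pics/w7.png

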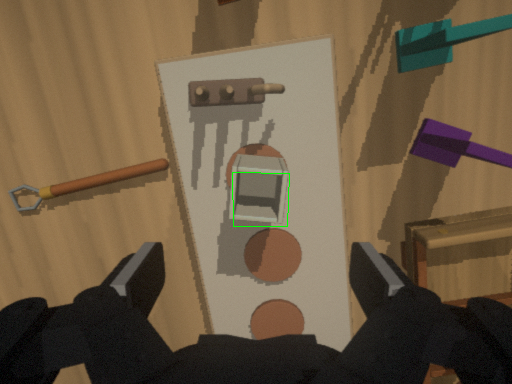

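The cup's rim (231–287, 168–220) is about 2 px left and 4 px above my outline, and turned slightly clockwise. I'll correct for that and grip.

```bash
python3 -m creep '[[-0.006,0.01,-0.1,0,0,-0.02,-1],[-0.006,0.01,-0.2,0,0,-0.02,-1],[-0.006,0.01,-0.3,0,0,-0.02,-1],[-0.006,0.01,-0.38,0,0,-0.02,-1],[-0.006,0.01,-0.43,0,0,-0.02,-0.7],[-0.006,0.01,-0.458,0,0,-0.02,-0.5],[-0.006,0.01,-0.458,0,0,-0.02,-0.3],[-0.006,0.01,-0.458,0,0,-0.02,0],[-0.006,0.01,-0.458,0,0,-0.02,0.3],[-0.006,0.01,-0.458,0,0,-0.02,0.6],[-0.006,0.01,-0.458,0,0,-0.02,0.6],[-0.006,0.01,-0.458,0,0,-0.02,0.6]]' 30
```

```text
clock: 29.32
ee_pos: [0.4454, 0.1452, 0.0599]
eef_rot: [0.0, 0.761, 0.649, 0.001]
force: [-0.3, -0.5, 6.7]
width: 0.472
grip_force: 30.5
```

```bash
python3 -m creep '[[0,0,0.05,0,0,0,1],[0,0,0.15,0,0,0,1],[0,0,0.25,0,0,0,1],[0,0,0.35,0,0,0,1],[0,0,0.42,0,0,0,1],[0.08,-0.05,0.44,0,0,0.02,1],[0.2,-0.12,0.44,0,0,0.05,1],[0.32,-0.2,0.44,0,0,0.08,1],[0.44,-0.27,0.44,0,0,0.11,1],[0.56,-0.34,0.44,0,0,0.13,1],[0.66,-0.41,0.44,0,0,0.145,1],[0.72,-0.45,0.44,0,0,0.145,1]]'
python3 -m creep '[[0.05,-0.025,0,0,0,0,1],[0.073,-0.039,0,0,0,0,1],[0.073,-0.039,0,0,0,0,1],[0.073,-0.039,-0.1,0,0,0,1],[0.073,-0.039,-0.2,0,0,0,1],[0.073,-0.039,-0.3,0,0,0,1],[0.073,-0.039,-0.38,0,0,0,1],[0.073,-0.039,-0.43,0,0,0,1],[0.073,-0.039,-0.46,0,0,0,1],[0.073,-0.039,-0.48,0,0,0,1],[0.073,-0.039,-0.49,0,0,0,1],[0.073,-0.039,-0.49,0,0,0,1]]'
python3 -m creep '[[0,0,-0.004,0,0,0,1],[0,0,-0.008,0,0,0,1],[0,0,-0.008,0,0,0,1],[0,0,-0.008,0,0,0,1]]'
```

```text
clock: 30.82
ee_pos: [0.625, 0.0317, 0.1682]
eef_rot: [-0.001, 0.687, 0.727, -0.0]
force: [-1.5, -0.8, -0.9]
width: 0.476
grip_force: 30.0
clock: 32.33
ee_pos: [0.6431, 0.0227, 0.0467]
eef_rot: [0.0, 0.686, 0.727, 0.0]
force: [0.4, 0.3, -1.0]
width: 0.473
grip_force: 30.0
clock: 32.83
ee_pos: [0.6433, 0.0227, 0.0459]
eef_rot: [0.0, 0.686, 0.727, 0.0]
force: [-2.5, -0.0, 4.7]
width: 0.472
grip_force: 30.6
```

Release, rise, then move away over the shelf to look.

```bash
python3 -m creep '[[0,0,0,0,0,0,0],[0,0,0,0,0,0,-0.1],[0,0,0,0,0,0,-0.25],[0,0,0,0,0,0,-0.5],[0,0,0,0,0,0,-0.5],[0,0,0.1,0,0,0,-0.5],[0,0,0.25,0,0,0,-0.5],[0,0,0.45,0,0,0,-0.6],[0,0,0.6,0,0,0,-1],[0,0,0.8,0,0,0,-1],[0,0,1,0,0,0,-1],[0,0,1,0,0,0,-1]]'
python3 -m creep '[[0,-0.25,0,0,0,0,-1],[0,-0.5,0,0,0,0,-1],[0,-0.75,0,0,0,0,-1],[0,-1,0,0,0,0,-1],[0,-1,0,0,0,0,-1]]'
python3 - <<'E'
from h import *
p=snapshot("wrist"); im=p["image"].copy()
th=.058;c=np.array([.650,-.097]);R=np.array([[np.cos(th),-np.sin(th)],[np.sin(th),np.cos(th)]])
W=lambda x,y,z:np.r_[c+R@np.array([x,y]),z]
def pl(pts): cv2.polylines(im,[proj(p,pts).round().astype(int)],True,(0,255,0),1)
pl([W(*a,.038) for a in[(-.047,-.156),(.047,-.156),(.047,.156),(-.047,.156)]])
ci=np.linspace(0,6.2,30)
for y,r,h in[(-.12,.0115,.095),(-.04,.021,.064)]: pl([W(r*np.cos(a),y+r*np.sin(a),.028+h) for a in ci])
for y,a,b,h in[(.04,.0045,.023,.08),(.12,.02,.02,.056)]: pl([W(s*a,y+t*b,.028+h) for s,t in[(-1,-1),(1,-1),(1,1),(-1,1)]])
cv2.imwrite("pics/w8.png",cv2.resize(im,None,fx=1.5,fy=1.5))
q=snapshot("scene"); cv2.imwrite("pics/s8.png",cv2.resize(q["image"][60:380,90:420],None,fx=1.8,fy=1.8))
E
```

```text
clock: 34.33
ee_pos: [0.6452, 0.0227, 0.3012]
eef_rot: [0.004, 0.686, 0.727, 0.004]
force: [1.1, -0.1, -0.1]
width: 1.0
grip_force: 0.0
clock: 34.95
ee_pos: [0.6416, -0.2313, 0.292]
eef_rot: [-0.001, 0.688, 0.725, -0.001]
force: [-0.2, -0.5, -0.0]
width: 0.997
grip_force: 0.0
```

View pics/w8.png

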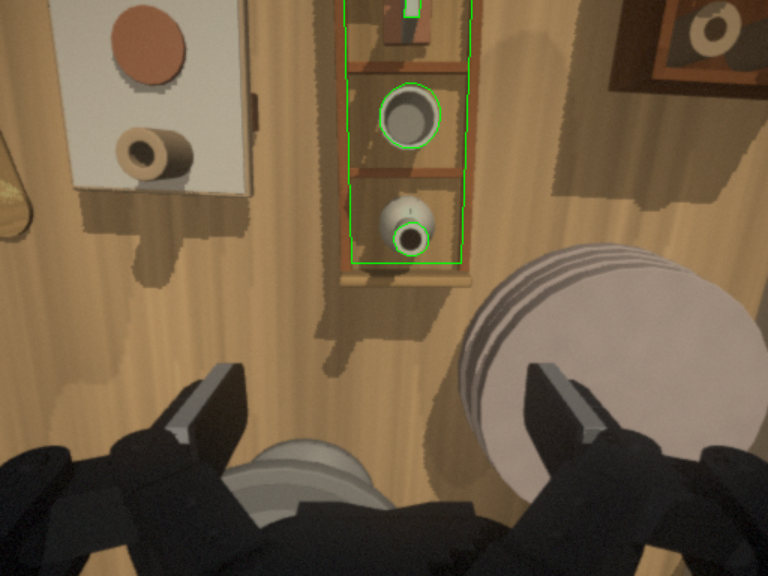

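View pics/s8.png

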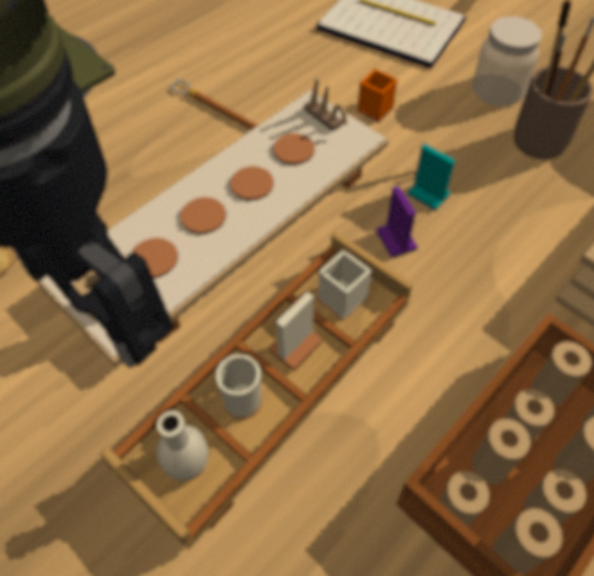

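The order is right and all four stand upright. The bottle lip (411,239) and tumbler rim (410,116) sit on their target outlines. I'll check the rack's y offset numerically.

Run:
```python
from h import *
p=snapshot("wrist"); im=p["image"].copy()
print(read_state()["ee_pos"])
th=.058;c=np.array([.650,-.097]);R=np.array([[np.cos(th),-np.sin(th)],[np.sin(th),np.cos(th)]])
W=lambda x,y,z:np.r_[c+R@np.array([x,y]),z]
def pl(pts,col=(0,255,0)): cv2.polylines(im,[(4*proj(p,pts)).round().astype(int)],True,col,1)
im=cv2.resize(im,None,fx=4,fy=4,interpolation=cv2.INTER_CUBIC)
for y in(-.0845,-.0755,-.0045,.0045): pl([W(-.047,y,.038),W(.047,y,.038)])
pl([W(*a,.038) for a in[(-.047,-.156),(.047,-.156),(.047,.156),(-.047,.156)]])
for y,r,h in[(-.12,.0115,.095),(-.04,.021,.064)]: pl([W(r*np.cos(a),y+r*np.sin(a),.028+h) for a in np.linspace(0,6.2,40)])
cv2.imwrite("pics/w9.png",im[0:790,800:1400][:600] if 0 else cv2.resize(im[0:800,800:1360],None,fx=.75,fy=.75))
```

```text
[ 0.6425694  -0.22650985  0.29313813]
```

View pics/w9.png

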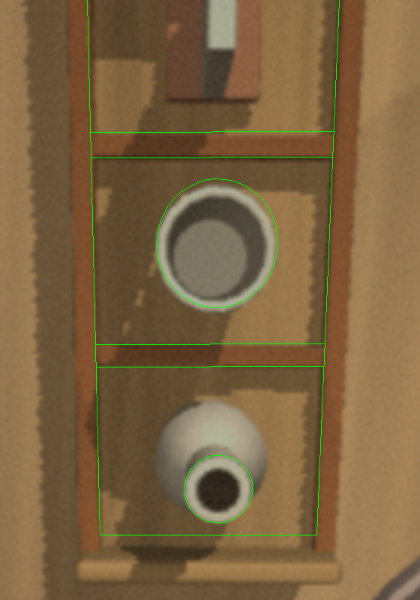

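The dividers line up to within about 1 mm, and the tumbler and bottle are within about 3 mm of their targets. I'm handing the job in.

```bash
python3 -c "from cell import sign_off; print(sign_off())"
```

```text
the job is handed in; nothing more can be done
None
```

All four trials stand upright in the rack in shelf order from +y (square cup, tile, tumbler, bottle), set down gently in about 35 s, and the job is handed in; the tumbler and bottle measured within about 3 mm of centre, while the tile and cup were confirmed by eye only.

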